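Drive a seized plug out of a drill-stand head with a drift rod

ROBOT

A 7-joint arm with a two-finger parallel gripper is mounted at the origin on the work surface. World frame = base frame: x ahead of the robot, y to its left, z up, the work surface at z = 0. Lengths are in mm, angles in rad, forces in N, time in s.
With the tool pointing down it reaches from about 425 to 950 mm from the base axis. Payload 16.7 kg.
Tool frame: the origin (TCP) lies at the very end of the fingers, on their centre line; the grasp point (between the pads) lies 19 mm behind it (ctrl.grip_point_offset is the distance from the TCP to the grasp point, in mm); x points along the fingers, y is the direction in which the jaws open and shut, and the axes are right-handed (so a half turn about x gives the same grasp; the last joint's range is limited). The gripper opens to 94 mm and grips with 3 to 60 N. Pads are 16 mm wide; open, the fingers measure 119 mm over their backs; the gripper's body (75 mm by 177 mm) begins 78 mm behind the grasp point.
Start: joints at [-1.317, 0.426, 0.074, 1.606, -0.034, 1.111, -0.067], TCP at [264.597, 620.937, 205.467] pointing down, gripper open.
Joint ranges: [-2.85, 2.85], [-0.5, 2.14], [-1.23, 1.37], [0.21, 2.46], [-1.02, 4.16], [0.16, 2.05], [-2.73, 2.73]. Speed limits (rad/s): [1.89, 1.89, 2.39, 2.39, 3.01, 3.01, 3.01].

INTERFACE

Orientations are given as a unit quaternion [x, y, z, w].
In Python, from cell import ctrl gives the robot as it stands.
- The arm moves only by the tool apply_moves, never from a script. Its argument "steps" is one flat list of numbers, 7 for each row, row after row: the shift along the world's x, y, z in m, then the turn, a rotation vector about the world's x, y, z in degrees, then the gripper command: -1 is fully open, 1 is shut, values between are in proportion. In form: [dx, dy, dz, wx, wy, wz, hand, dx, dy, dz, wx, wy, wz, hand, ...]. A call has exactly 5 rows; each row is the pose to reach, as a shift and turn from the pose commanded when the call began; what a row does not reach only later rows make up. A row lasts 1/10 s, in which the tool goes at most 50 mm and 8.59 degrees, less where a joint would pass 70% of its speed; a pose out of reach is approached as far as the arm can. A call with a gripper value outside its range is refused whole. The fingers move at their own pace and stop on an object; "force" is the grip in N (left out, the last holds). Time passes only in rows, so rows that repeat a pose let the fingers close, or fill a call up. It gives the time, the measured TCP pose, the force and the opening at its end, in the units of the state.
- ctrl.get_state(): the state, without advancing time (a new reading comes with each control period).
- ctrl.camera(name): name is "scene" or "top" or "wrist"; returns a dict with "img" (400x640x3 uint8, blue, green, red), "range_z" (400x640 float32, mm along the optical axis (not along the pixel's ray), 0 where there is no reading), "intrinsics" (3x3 intrinsics, pixels), "cam_to_world" (4x4, takes a point from camera to world coordinates); the wrist camera has in their place "hand_eye" (4x4, takes a point from camera to tool coordinates, whose origin is the TCP and whose axes are the tool frame's). Camera axes: x right, y down, z forward; pixel columns grow to the right and rows downward; lengths in mm; the calibration is good to about 2 mm. A picture is of the moment at which its call begins: read the wrist's pose just before it.
- ctrl.close_job(): hands the job in, once; it reports no verdict.
Trained networks look in a picture, given as the dict that the camera call returned (one of the last four; its "shot" number tells which), for a name from the list of things; names that differ only in an ending like _2 or _b are one class to them, and where a whole thing is asked for, a point or a joint stands for the part that bears it (a point fixed in the world has none). Each returns a list of dicts, best first, with "conf" (0 to 1); they miss things now and then, are a little off and sometimes report something else, mostly with a low value. They report only what shows in the picture. A call takes as long as a camera call. They do not tell look-alikes from the thing itself.
- ctrl.cut_out(target, picture): "pixels" (400x640 bool, what is visible of it).
- ctrl.tip_of(target, picture): "position" ([x, y, z] in mm, in the coordinates of the camera as it stood for that picture, good to about 4 mm: a listed point, or the origin of a listed thing).
The state is a dict: "t": time; "q": joint angles; "joint_velocities": joint speeds; "joint_efforts": joint torques, N m; "position": TCP position; "orientation": TCP orientation; "force": force on the tool from outside, world axes, zero at the start; "torque": the same for the moment, N m; "opening": finger opening in mm.
Only numpy, scipy, OpenCV 4.12 (cv2) and the standard library are available. Lean on these libraries where they do the work, as an engineer would, in place of code of your own. Each camera call takes 0.05 s, during which the arm holds its last target.

TASK

Take the drift rod out of its wooden block, feel for the hole in the cover plate of the aluminium head, and with the rod gently push the tight steel plug down and out of the head until it drops into the tray underneath. Then stand the rod back in its block and let go; use only light force, and leave the other things on the bench alone.

Things in the scene. Friction and masses are not known exactly. Their poses are not given: they have to be found in the camera images.
- fixture: Fixed press-out stand; origin at the centre of its underside on the bench, z up. A 150 x 130 x 12 mm plywood tray (floor z = 12 mm, 8 mm lips at the x ends), two bearers 32 mm high along x at y = +-46 mm, on them an aluminium head 110 x 110 mm, z = 44 to 68 mm, with an upright bore 37 mm across on the origin's axis. Four bolt heads 10 mm high on the head at x, y = +-46 mm.
- cover_top (a point): Point on the stand's axis, 78 mm up, level with the top of the plain cover plate (76 x 66 x 10 mm) that lies fixed on the head. The plate's one through hole, 14 mm across in its centre, 1 mm chamfer, is NOT exactly here: it is off by up to 6 mm in the stand's x and y, feel for it or see it. The rod must not press on plate, head or tray with over 25 N (touch down at 15 mm/s or less).
- head_under (a point): Point on the stand's axis, 44 mm above the bench, at the head's underside, where the bore opens downwards 32 mm above the tray floor. The plug comes free suddenly, with a fall of the force, when its top passes this level, and drops about 14 mm.
- plug_mid (a point): Centre of the tight part: plain solid dark steel plug, 36 mm across, 18 mm high, upright in the bore, its top 1 to 5 mm below the cover's underside. About 7 to 16 N downward slides it, much the same all the way at slow speed (about 15 mm/s). The rod must not press it with over 25 N, as when pinning it to the tray floor (rod tip 30 mm above the bench); robot must not touch it.
- drift_grip (a point): Centre of the round grip (20 mm across, 50 mm long) of the loose steel drift rod, 180 g, which stands upright in the block; z up along it. Below the grip a shank 12 mm across, 75 mm long, tip tapered to 9 mm over its last 2 mm. This point is 25 mm below the rod's top, 100 mm above its tip, and 112 mm above the bench at the start.
- drift_tip (a point): Centre of the drift rod's lower end face, 100 mm below drift_grip on the rod's axis.
- holder: Fixed wooden block 80 x 80 x 42 mm in which the drift rod stands. Origin at the centre of its underside, z up; a blind round hole 14 mm across, 30 mm deep (floor at z = 12 mm), mouth in the middle of the top with a 1.5 mm chamfer.
- drum_mid (a point): Bystander: brown sanding drum, a ring 72 mm across and 50 mm high; the point is its centre. Leave it alone.
- jar_mid (a point): Bystander: glass jar with a steel lid, 64 mm across, 85 mm high; the point is its centre. Leave it alone.
- screwdriver_grip (a point): Bystander: screwdriver lying on the bench; the point is in its handle. Leave it alone.
There are look-alikes about, which are no part of the job. Of the things that look like the part that bears drift_grip, the smallest one is meant.

How it is judged:
By the outcome, as a careful person would: the job done as asked, in the order asked, and still so for the second after the job is handed in, with the robot touching nothing.
It also fails if it takes over 72 s, if anything falls off the work surface, if the arm or the gripper's body presses on something with over 40 N, if the wrist force passes 120 N, or if a joint passes its speed limit or range.

## Working session

There is one attempt and no reset: what is moved stays moved. The work goes in short steps, Python scripts to look and compute and a tool call to move; the robot and the scene stay as the last step left them, time stands still between calls to the robot, and variables do not carry over. Pictures are saved under pics/ and viewed, and the job is handed in when it is done.

Besides the shell and the picture viewer there is one more tool, called after ">>>" by a JSON object that holds its "op" and its "data", one argument or row to a line. apply_moves: Moves the arm, as the interface text tells. Its arguments: {"type":"object","properties":{"steps":{"type":"array"},"force":{"type":"number"}},"required":["steps"]}

```bash
ls; mkdir -p pics
cat > h.py <<'E'
import numpy as np, cv2
from cell import ctrl
def world(pic,pc):
    T=np.array(pic["cam_to_world"]); return (T@np.r_[pc,1])[:3]
def pix2w(pic,u,v,z=None):
    K=np.array(pic["intrinsics"]); 
    z=pic["range_z"][int(v),int(u)] if z is None else z
    return world(pic,np.array([(u-K[0,2])*z/K[0,0],(v-K[1,2])*z/K[1,1],z]))
def proj(pic,p):
    T=np.linalg.inv(np.array(pic["cam_to_world"])); c=(T@np.r_[p,1])[:3]; K=np.array(pic["intrinsics"]); q=K@c; return q[:2]/q[2]
E
python3 - <<'E'
from h import *
s=ctrl.get_state(); print({k:np.round(v,3) for k,v in s.items()})
for n in ["scene","top"]:
    p=ctrl.camera(n); cv2.imwrite(f"pics/{n}0.png",p["img"])
    np.savez(f"{n}0.npz",**{k:np.array(p[k]) for k in ["img","range_z","intrinsics","cam_to_world"]})
    for t in ["fixture","cover_top","drift_grip","drift_tip","holder","plug_mid","drum_mid","jar_mid","screwdriver_grip"]:
        try:
            for r in ctrl.tip_of(t,p)[:4]: print(n,t,round(r["conf"],2),np.round(world(p,r["position"]),1),np.round(proj(p,world(p,r["position"]))))
        except Exception as e: print(t,e)
print(ctrl.get_state()["t"])
E
```

```text
pics
{'t': np.float64(0.0), 'q': array([-1.318,  0.427,  0.074,  1.607, -0.034,  1.111, -0.067]), 'joint_velocities': array([-0.001,  0.001, -0.002, -0.   ,  0.001,  0.   , -0.   ]), 'joint_efforts': array([ 0.0000e+00, -9.3582e+01,  3.6680e+00, -4.5419e+01, -4.9000e-02,
        2.0000e-02,  0.0000e+00]), 'position': array([264.445, 620.551, 204.783]), 'orientation': array([ 0.141,  0.693, -0.142,  0.693]), 'force': array([0.247, 0.066, 0.44 ]), 'torque': array([ 0.021, -0.029, -0.003]), 'opening': np.float64(93.925)}
scene fixture 0.73 [ 509.4 -193.    -1. ] [222. 215.]
scene cover_top 0.81 [ 513.5 -191.3   76.6] [217. 184.]
scene cover_top 0.16 [516.8 115.8  15. ] [366. 193.]
scene drift_grip 0.89 [617.5 135.2 135. ] [395. 167.]
scene drift_grip 0.81 [513.8 118.6 113.2] [369. 152.]
scene drift_grip 0.75 [526.  212.3 133.8] [417. 141.]
scene drift_grip 0.73 [518.  115.4  13.1] [366. 194.]
scene drift_tip 0.88 [ 5.318e+02  2.157e+02 -2.000e-01] [412. 198.]
scene drift_tip 0.7 [518.  115.3  17.8] [366. 193.]
scene drift_tip 0.65 [6.182e+02 1.317e+02 3.000e-01] [388. 227.]
scene drift_
[... 486 characters left out ...]
ft_grip 0.72 [523.4 117.2 109.2] [268. 249.]
top drift_grip 0.59 [532.6 214.2 135.2] [212. 244.]
top drift_grip 0.45 [518.7 113.9  10.3] [276. 251.]
top drift_tip 0.65 [516.4 115.6 109.9] [269. 253.]
top drift_tip 0.55 [6.181e+02 1.315e+02 1.000e-01] [269. 205.]
top drift_tip 0.44 [515.6 115.2  14. ] [275. 253.]
top holder 0.63 [515.6 114.8   6. ] [276. 253.]
top plug_mid 0.74 [743.1 192.6  25.2] [240. 146.]
top plug_mid 0.58 [ 510.  -192.9   55.2] [427. 255.]
top drum_mid 0.62 [745.2 194.9  25. ] [239. 145.]
top jar_mid 0.72 [ 762.6 -173.6   40.4] [412. 135.]
top screwdriver_grip 0.67 [431.4 -31.9  12.9] [345. 293.]
top screwdriver_grip 0.5 [ 5.094e+02 -1.885e+02 -1.000e-01] [418. 255.]
1.0
```

View images.

View pics/scene0.png

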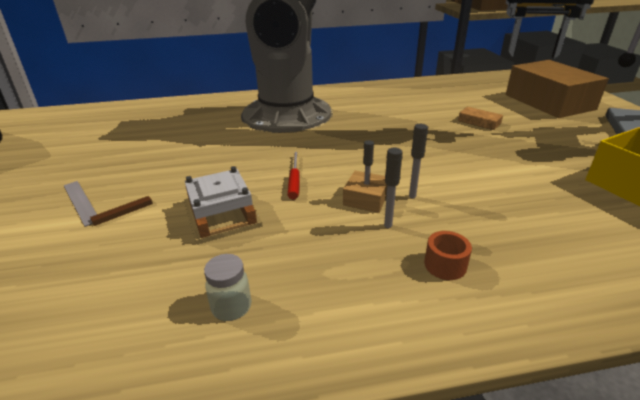

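View pics/top0.png

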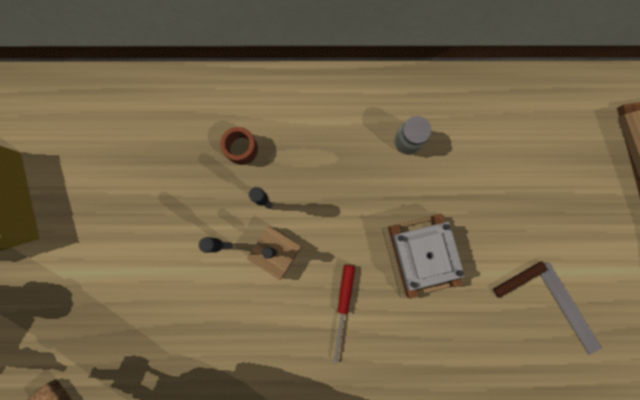

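Run:
```python
import numpy as np,cv2
a=np.load("scene0.npz")["img"]; c=a[100:250,320:470]; b=a[140:240,150:300]
cv2.imwrite("pics/crop1.png",np.hstack([cv2.resize(c,(400,400),interpolation=2),cv2.resize(b,(400,400),interpolation=2)]))
a=np.load("top0.npz")["img"]
c=a[160:300,180:320]; b=a[205:305,370:470]
cv2.imwrite("pics/crop2.png",np.hstack([cv2.resize(c,(400,400),interpolation=2),cv2.resize(b,(400,400),interpolation=2)]))
```

```text
(no output)
```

View pics/crop1.png

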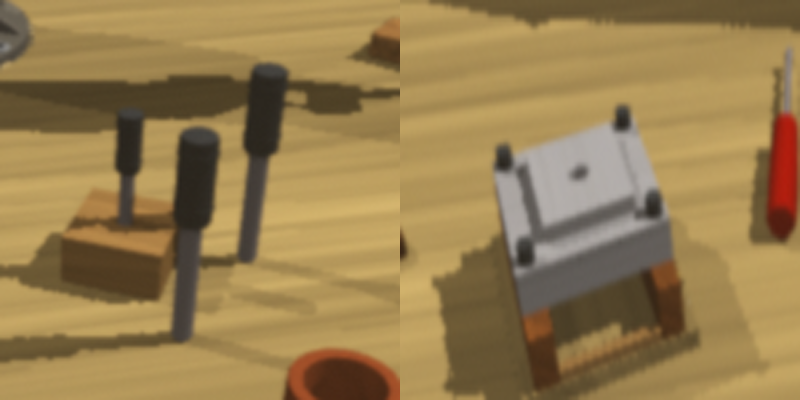

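View pics/crop2.png

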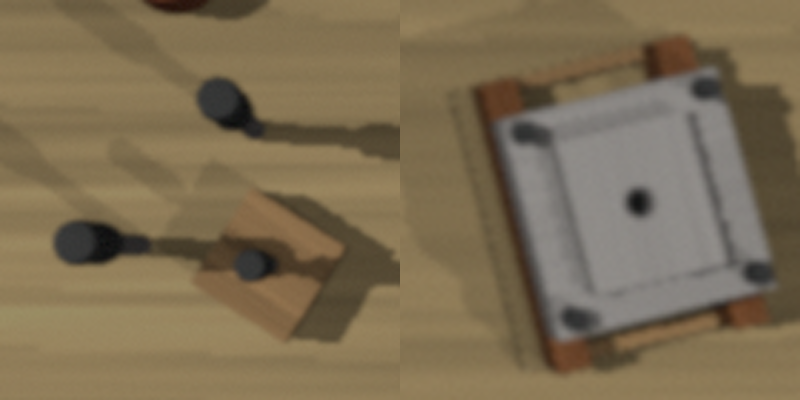

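Run:
```python
from h import *
from scipy.spatial.transform import Rotation as R
q=[0.141,0.693,-0.142,0.693]; print(np.round(R.from_quat(q).as_matrix(),3))
for n in ["scene","top"]:
    p=dict(np.load(n+"0.npz")); K=p["intrinsics"]; v,u=np.mgrid[:400,:640]; z=p["range_z"]
    P=np.stack([(u-K[0,2])*z/K[0,0],(v-K[1,2])*z/K[1,1],z,np.ones_like(z)],-1)@p["cam_to_world"].T
    P=P[...,:3]
    for c,r in [((517,117),30),((618,132),30),((529,213),30)]:
        m=(np.hypot(P[...,0]-c[0],P[...,1]-c[1])<r)&(P[...,2]>60)&(z>0)
        Q=P[m]; print(n,c,m.sum(),"top",np.percentile(Q[:,2],98).round(1)); 
        t=Q[Q[:,2]>Q[:,2].max()-6]; print("  topface",len(t),t.mean(0).round(1),t.min(0).round(),t.max(0).round()); print("  all",Q.mean(0).round(1),(0.5*(Q.min(0)+Q.max(0))).round(1))
    # hole
    g=p["img"].astype(int).sum(2); m=(np.hypot(P[...,0]-511,P[...,1]+192)<14)&(g<200)
    vv,uu=np.nonzero(m); print("hole dark",m.sum(),uu.mean(),vv.mean())
    # ray to z=78 plane
    T=p["cam_to_world"]; w=np.clip(330-g,0,None)*(np.hypot(P[...,0]-511,P[...,1]+192)<16)
    uc,vc=(u*w).sum()/w.sum(),(v*w).sum()/w.sum(); d=T[:3,:3]@np.array([(uc-K[0,2])/K[0,0],(vc-K[1,2])/K[1,1],1]); o=T[:3,3]
    print(uc,vc,(o+d*(78-o[2])/d[2]).round(1))
    m=(np.hypot(P[...,0]-511,P[...,1]+192)<32)&(abs(P[...,2]-78)<5); Q=P[m]; print("plate z",np.median(Q[:,2]),"cen",Q.mean(0).round(1))
    m=(np.hypot(P[...,0]-511,P[...,1]+192)<90)&(abs(P[...,2]-70)<16)
    rect=cv2.minAreaRect(P[m][:,:2].astype(np.float32)); print("head",rect)
```

```text
[[-0.     0.392  0.92 ]
 [-0.001  0.92  -0.392]
 [-1.    -0.001  0.   ]]
scene (517, 117) 306 top 139.0
  topface 54 [519.1 114.4 137.2] [508. 105. 134.] [527. 124. 139.]
  all [522.  113.6 108.6] [518.2 115.1 100.1]
scene (618, 132) 729 top 170.5
  topface 111 [620.7 130.  169.4] [604. 118. 166.] [632. 143. 172.]
  all [624.8 128.6 129. ] [618.1 131.3 116. ]
scene (529, 213) 611 top 170.5
  topface 91 [534.1 213.1 169.1] [519. 201. 165.] [544. 229. 171.]
  all [537.9 211.6 127.8] [532.2 214.7 115.8]
hole dark 3 221.66666666666666 213.66666666666666
221.68790786948176 208.67754318618043 [ 601.6 -179.4   78. ]
plate z 79.1048198098704 cen [ 511.8 -192.2   79. ]
head ((511.1304931640625, -192.5697021484375), (114.6490707397461, 110.15007019042969), 13.959352493286133)
top (517, 117) 132 top 139.2
  topface 92 [516.7 115.7 137.2] [507. 107. 134.] [525. 125. 139.]
  all [516.9 113.8 130.8] [516.9 115.6 115.2]
top (618, 132) 288 top 171.0
  topface 179 [617.4 131.7 169. ] [605. 119. 166.] [629. 144. 172.]
  all [615.1 129.  155.1] [617.  131.4 117.9]
top (529, 213) 352 top 171.0
  topface 184 [531.3 215.1 169.1] [520. 203. 166.] [543. 228. 172.]
  all [530.9 210.9 150.4] [531.5 214.5 116.5]
hole dark 22 429.09090909090907 255.0909090909091
429.2301600395974 255.13380630259033 [ 510.8 -190.5   78. ]
plate z 78.35396363490167 cen [ 510.7 -192.1   78.4]
head ((510.6465148925781, -192.00233459472656), (110.31599426269531, 111.18840789794922), 13.812463760375977)
```

Three look-alikes in the scene picture: tall rods at (394,167) and (419,141), tops at 169 mm, and the short one at (368,152) standing in the block, top at 137 mm. The short one is smallest and matches the description. It stands at about (517,115). The cover hole in the top picture is near (429,255), at about (511,-190).

>>> {"op": "apply_moves", "data": {
  "steps": [0.017, -0.034, 0.012, 0, 0, -7.4, -1, 0.034, -0.067, 0.024, 0, 0, -14.9, -1, 0.051, -0.101, 0.036, 0, 0, -22.4, -1, 0.067, -0.135, 0.048, 0, 0, -29.8, -1, 0.084, -0.168, 0.06, 0, 0, -37.3, -1]
}}

```text
t: 1.5
position: [349.0, 451.5, 266.1]
orientation: [0.357, 0.61, -0.357, 0.61]
force: [0.1, 0.8, 0.8]
opening: 93.8
```

>>> {"op": "apply_moves", "data": {
  "steps": [0.017, -0.034, 0, 0, 0, -7.4, -1, 0.034, -0.067, 0, 0, 0, -14.9, -1, 0.051, -0.101, 0, 0, 0, -22.4, -1, 0.067, -0.135, 0, 0, 0, -29.8, -1, 0.084, -0.168, 0, 0, 0, -37.3, -1]
}}

```text
t: 2.0
position: [433.0, 283.4, 265.7]
orientation: [0.534, 0.464, -0.533, 0.464]
force: [0.2, 0.8, -1.2]
opening: 93.7
```

>>> {"op": "apply_moves", "data": {
  "steps": [0.017, -0.034, 0, 0, 0, -7.4, -1, 0.034, -0.068, 0, 0, 0, -14.9, -1, 0.051, -0.102, 0, 0, 0, -22.4, -1, 0.068, -0.136, 0, 0, 0, -29.8, -1, 0.085, -0.17, 0, 0, 0, -37.3, -1]
}}

```text
t: 2.5
position: [518.1, 113.5, 265.8]
orientation: [0.654, 0.269, -0.654, 0.269]
force: [0.2, 0.0, 0.2]
opening: 94.1
```

```bash
cat >> h.py <<'E'
from scipy.spatial.transform import Rotation as R
def wrist(name=None):
    s=ctrl.get_state(); p=ctrl.camera("wrist")
    T=np.eye(4); T[:3,:3]=R.from_quat(s["orientation"]).as_matrix(); T[:3,3]=s["position"]
    p["cam_to_world"]=T@np.array(p["hand_eye"])
    if name: cv2.imwrite(f"pics/{name}.png",p["img"])
    return s,p
def cloud(p):
    K=np.array(p["intrinsics"]); v,u=np.mgrid[:400,:640]; z=p["range_z"]
    P=np.stack([(u-K[0,2])*z/K[0,0],(v-K[1,2])*z/K[1,1],z,np.ones_like(z)],-1)@np.array(p["cam_to_world"]).T
    return P[...,:3]
E
python3 - <<'E'
from h import *
s,p=wrist("w1"); P=cloud(p)
print(np.round(s["position"],1),s["q"].round(2)); print(np.round(p["hand_eye"],2))
m=(np.hypot(P[...,0]-517,P[...,1]-115)<25)&(P[...,2]>132)&(P[...,2]<145)&(p["range_z"]>0)
Q=P[m]; print(m.sum(),Q.mean(0).round(1),(0.5*(Q.min(0)+Q.max(0))).round(1),np.ptp(Q,axis=0)); v,u=np.nonzero(m); print(u.mean(),v.mean())
E
```

```text
[518.1 113.5 265.8] [-0.9   0.14  0.64  1.88 -0.09  1.14 -1.02]
[[  -0.     -0.26    0.97 -180.32]
 [   1.      0.      0.      0.8 ]
 [  -0.      0.97    0.26  -76.47]
 [   0.      0.      0.      1.  ]]
325 [517.6 115.3 137.8] [517.4 114.6 136.2] [19.17080622 19.49269233  7.92958913]
320.66153846153844 191.7723076923077
```

View pics/w1.png

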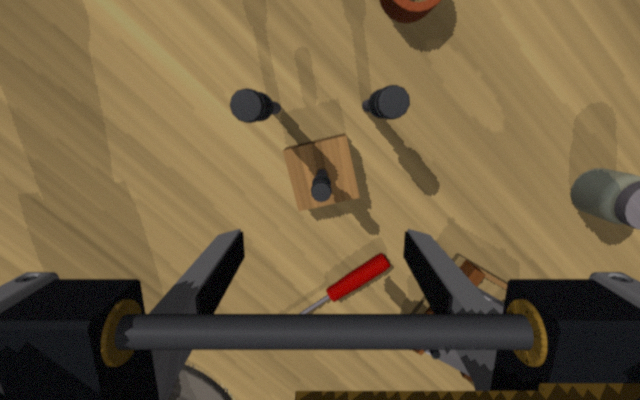

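>>> {"op": "apply_moves", "data": {
  "steps": [-0.0003, 0.001, -0.03, 0, 0, 0, -1, -0.0006, 0.0017, -0.06, 0, 0, 0, -1, -0.0006, 0.0017, -0.09, 0, 0, 0, -1, -0.0006, 0.0017, -0.12, 0, 0, 0, -1, -0.0006, 0.0017, -0.14, 0, 0, 0, -1]
}}

```text
t: 3.05
position: [516.3, 116.5, 123.7]
orientation: [-0.653, -0.271, 0.654, -0.271]
force: [0.0, 0.8, -0.2]
opening: 94.2
```

>>> {"op": "apply_moves", "data": {
  "steps": [0, 0, -0.012, 0, 0, 0, -1, 0, 0, -0.024, 0, 0, 0, -1, 0, 0, -0.033, 0, 0, 0, -1, 0, 0, -0.033, 0, 0, 0, -1, 0, 0, -0.033, 0, 0, 0, -0.4]
}}

```text
t: 3.55
position: [517.3, 116.6, 92.9]
orientation: [0.653, 0.271, -0.653, 0.271]
force: [0.4, 0.5, 1.1]
opening: 88.9
```

Run:
```python
from h import *
s,p=wrist("w2"); print(np.round(s["position"],1),s["opening"],s["force"].round(2))
```

```text
[517.3 116.6  92.9] 88.92457517189591 [0.45 0.48 1.06]
```

View pics/w2.png

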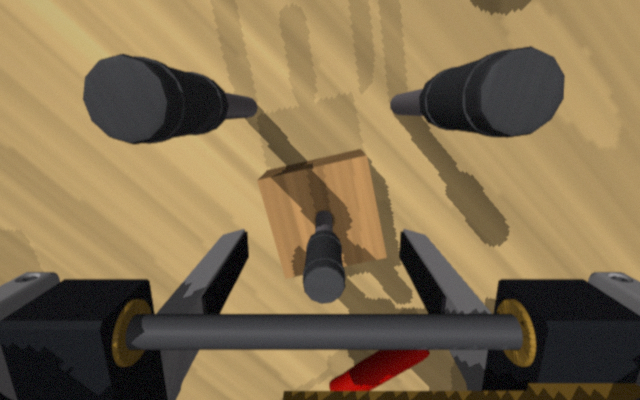

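The short rod, top at (324,280), is centred between the open fingers. I'll close gently.

>>> {"op": "apply_moves", "data": {
  "steps": [0, 0, 0, 0, 0, 0, 1, 0, 0, 0, 0, 0, 0, 1, 0, 0, 0, 0, 0, 0, 1, 0, 0, 0, 0, 0, 0, 1, 0, 0, 0, 0, 0, 0, 1],
  "force": 10
}}

```text
t: 4.1
position: [517.0, 116.7, 92.5]
orientation: [0.653, 0.271, -0.653, 0.271]
force: [0.9, 0.6, 0.5]
opening: 45.4
```

>>> {"op": "apply_moves", "data": {
  "steps": [0, 0, 0, 0, 0, 0, 1, 0, 0, 0, 0, 0, 0, 1, 0, 0, 0, 0, 0, 0, 1, 0, 0, 0, 0, 0, 0, 1, 0, 0, 0, 0, 0, 0, 1],
  "force": 10
}}

```text
t: 4.6
position: [517.0, 116.6, 92.5]
orientation: [-0.653, -0.271, 0.653, -0.271]
force: [0.6, -0.6, -1.4]
opening: 19.8
```

>>> {"op": "apply_moves", "data": {
  "steps": [0, 0, 0, 0, 0, 0, 1, 0, 0, 0, 0, 0, 0, 1, 0, 0, 0.004, 0, 0, 0, 1, 0, 0, 0.012, 0, 0, 0, 1, 0, 0, 0.02, 0, 0, 0, 1],
  "force": 40
}}

```text
t: 5.1
position: [517.0, 116.6, 113.2]
orientation: [-0.653, -0.271, 0.653, -0.271]
force: [0.3, 0.8, -1.4]
opening: 19.4
```

>>> {"op": "apply_moves", "data": {
  "steps": [0, 0, 0.01, 0, 0, 0, 1, 0, 0, 0.025, 0, 0, 0, 1, 0, 0, 0.045, 0, 0, 0, 1, 0, 0, 0.065, 0, 0, 0, 1, 0, 0, 0.088, 0, 0, 0, 1]
}}

```text
t: 5.6
position: [516.8, 116.5, 201.8]
orientation: [0.653, 0.271, -0.653, 0.271]
force: [0.2, 0.4, -0.8]
opening: 19.4
```

Run:
```python
from h import *
s,p=wrist("w3"); print(np.round(s["position"],1),s["opening"],s["force"].round(2),s["torque"].round(2))
for r in ctrl.tip_of("drift_tip",p)[:3]: print(r["conf"],world(p,r["position"]).round(1),proj(p,world(p,r["position"])).round())
```

```text
[516.8 116.5 201.8] 19.365443548615115 [ 0.22  0.36 -0.84] [-0.02  0.07  0.01]
0.77 [ 5.269e+02  2.154e+02 -4.000e-01] [267. 110.]
0.69 [520.4 112.9 121.9] [328. 207.]
0.68 [623.4 129.6  -1. ] [381. 103.]
```

View pics/w3.png

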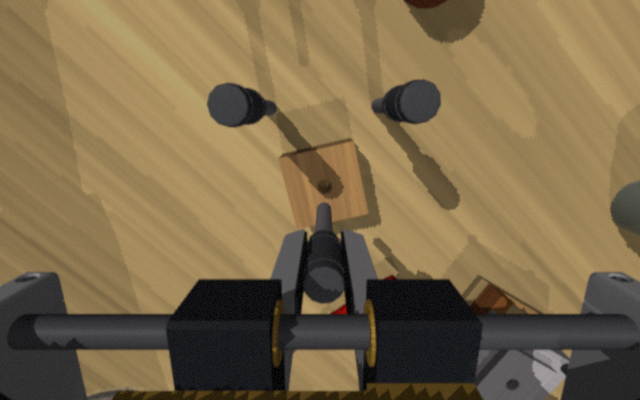

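>>> {"op": "apply_moves", "data": {
  "steps": [-0.001, -0.02, 0, 0, 0, 0, 1, -0.002, -0.055, 0, 0, 0, 0, 1, -0.003, -0.095, 0, 0, 0, 0, 1, -0.004, -0.135, 0, 0, 0, 0, 1, -0.004, -0.175, 0, 0, 0, 0, 1]
}}

```text
t: 6.2
position: [512.4, -59.8, 200.3]
orientation: [0.653, 0.271, -0.653, 0.271]
force: [0.8, 0.2, -2.1]
opening: 19.0
```

>>> {"op": "apply_moves", "data": {
  "steps": [-0.001, -0.04, 0, 0, 0, 0, 1, -0.001, -0.08, 0, 0, 0, 0, 1, -0.002, -0.112, 0, 0, 0, 0, 1, -0.002, -0.132, -0.01, 0, 0, 0, 1, -0.002, -0.132, -0.02, 0, 0, 0, 1]
}}

```text
t: 6.7
position: [510.4, -193.4, 180.1]
orientation: [-0.654, -0.269, 0.654, -0.27]
force: [-0.3, 0.1, -2.3]
opening: 19.5
```

Run:
```python
from h import *
s,p=wrist("w4"); print(np.round(s["position"],1),s["opening"],s["force"].round(2),s["q"].round(2))
np.savez("w4.npz",img=p["img"],range_z=p["range_z"],intrinsics=p["intrinsics"],cam_to_world=p["cam_to_world"])
cv2.imwrite("pics/w4c.png",cv2.resize(p["img"][130:290,240:400],(640,640)[:2],interpolation=2)[:600])
```

```text
[ 510.4 -193.4  180.1] 19.489188204399017 [-0.29  0.15 -2.3 ] [-0.38  0.3   0.76  1.96 -0.25  0.98 -0.29]
```

View pics/w4.png

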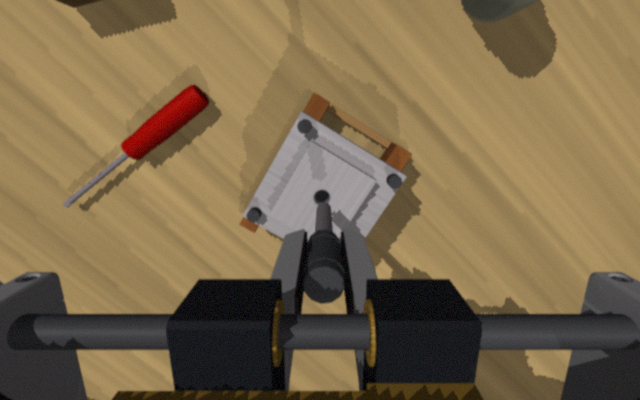

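View pics/w4c.png

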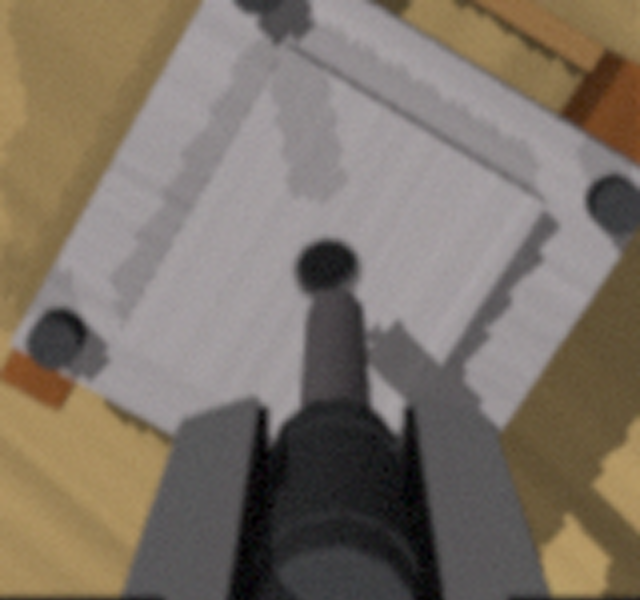

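Run:
```python
from h import *
p=dict(np.load("w4.npz")); T=p["cam_to_world"];K=p["intrinsics"]
def ray(u,v,z):
    d=T[:3,:3]@np.array([(u-K[0,2])/K[0,0],(v-K[1,2])/K[1,1],1]); o=T[:3,3]; return o+d*(z-o[2])/d[2]
hole=ray(322,196.3,78); print("hole",hole.round(1), "cam",T[:3,3].round(0))
g=p["img"].astype(int).sum(2)
# refine hole: dark centroid above tip
v,u=np.mgrid[:400,:640]; w=np.clip(200-g,0,None)*((abs(u-322)<11)&(v>186)&(v<203)); print("dark cen",(u*w).sum()/w.sum(),(v*w).sum()/w.sum())
print(g[188:212:1,322]); print(g[214,308:340]);print(g[222,308:340])
P=cloud(p); print("plate z",np.median(P[180:186,310:335,2]))
img=p["img"].copy(); big=cv2.resize(img[130:290,240:400],(640,640),interpolation=2)
def circ(c,r,col):
    a=np.linspace(0,2*np.pi,40); pts=np.array([proj(p,[c[0]+r*np.cos(t),c[1]+r*np.sin(t),c[2]]) for t in a]); pts=((pts-[240,130]+.5)*4-.5).astype(np.int32); cv2.polylines(big,[pts],True,col,1)
circ(hole,7,(0,255,0));circ(hole,8,(0,200,200))
for z,r in [(99,4.5),(101,6),(125,6),(174,6)]: circ((510.4,-193.4,z),r,(0,0,255))
cv2.imwrite("pics/ov.png",big[:600])
```

```text
hole [ 512.4 -191.2   78. ] cam [ 565. -140.  360.]
dark cen 321.21121927864664 196.11458665815513
[449 362 215 116  91  88  96  78  69  87  91  79  89 121 175 213 212 214
 214 217 220 215 217 210]
[464 466 466 464 475 476 474 442 325 229 232 222 215 221 208 201 205 191
 174 168 151 145 165 238 288 279 286 285 290 281 282 283]
[471 475 477 473 474 467 439 370 277 227 219 223 234 225 210 210 192 186
 179 174 158 143 144 240 358 372 319 285 284 284 280 283]
plate z 79.22048278438942
```

View pics/ov.png

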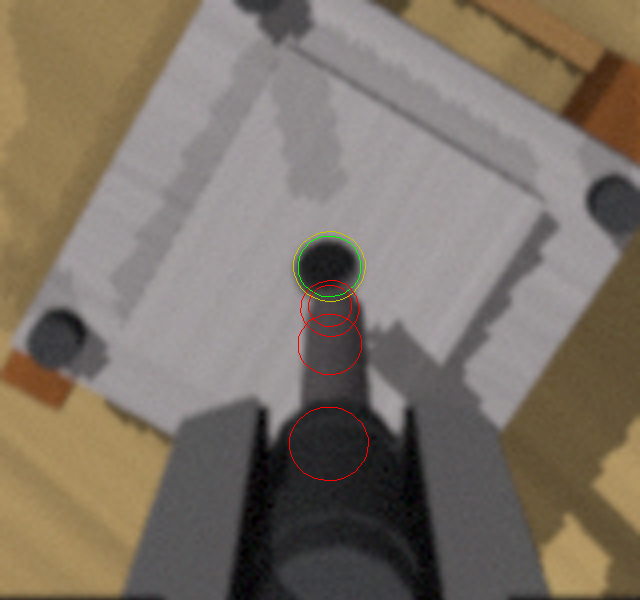

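Hole mouth at about (322,196) in the wrist picture, rod tip at about (325,204). Rod upright and held. I'll shift by about (+0.3,+2.8) mm, lower it close above the plate and look again.

>>> {"op": "apply_moves", "data": {
  "steps": [0.0003, 0.0028, -0.003, 0, 0, 0, 1, 0.0003, 0.0028, -0.007, 0, 0, 0, 1, 0.0003, 0.0028, -0.011, 0, 0, 0, 1, 0.0003, 0.0028, -0.014, 0, 0, 0, 1, 0.0003, 0.0028, -0.014, 0, 0, 0, 1]
}}

```text
t: 7.25
position: [511.2, -187.2, 166.2]
orientation: [-0.653, -0.271, 0.653, -0.271]
force: [-0.5, -0.3, -1.5]
opening: 19.3
```

Run:
```python
from h import *
s,p=wrist(); print(np.round(s["position"],1),s["force"].round(2))
t=ctrl.camera("top"); sc=ctrl.camera("scene")
big=cv2.resize(p["img"][150:250,270:370],(500,500),interpolation=2)
b2=cv2.resize(sc["img"][150:210,185:245],(300,300),interpolation=2)
b3=cv2.resize(t["img"][225:285,400:460],(300,300),interpolation=2)
cv2.imwrite("pics/w5.png",np.hstack([big,np.vstack([b2,b3])[:500]]))
```

```text
[ 511.2 -187.2  166.2] [-0.5  -0.34 -1.51]
```

View pics/w5.png

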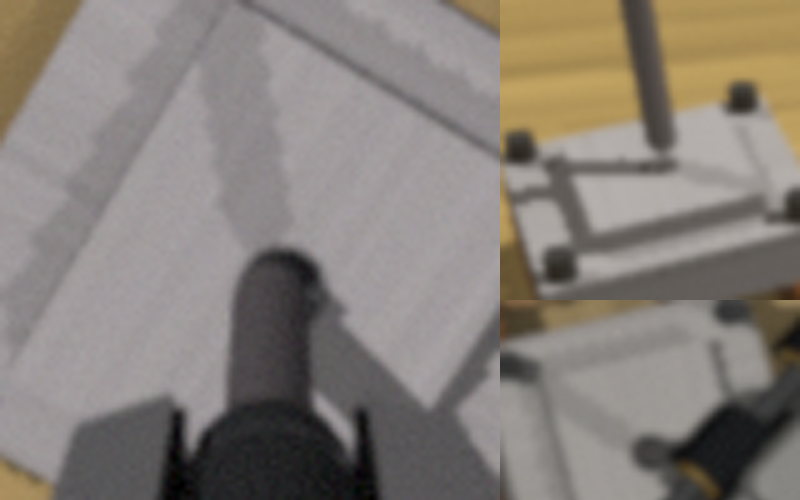

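Run:
```python
from h import *
s,p=wrist(); print(np.round(s["position"],1),s["force"].round(2))
np.savez("w5.npz",img=p["img"],range_z=p["range_z"],intrinsics=p["intrinsics"],cam_to_world=p["cam_to_world"])
big=cv2.resize(p["img"][150:250,270:370],(600,600),interpolation=2)
def circ(c,r,col):
    a=np.linspace(0,2*np.pi,40); pts=np.array([proj(p,[c[0]+r*np.cos(t),c[1]+r*np.sin(t),c[2]]) for t in a]); pts=((pts-[270,150]+.5)*6-.5).astype(np.int32); cv2.polylines(big,[pts],True,col,1)
b0=big.copy()
circ((512.6,-191,78),7,(0,255,0))
x,y,z=s["position"]; x+=2.2
for dz,r in [(-81,4.5),(-79,6),(-50,6)]: circ((x,y,z+dz),r,(0,0,255))
cv2.imwrite("pics/ov2.png",np.hstack([b0[150:450,150:550],big[150:450,150:550]]))
```

```text
[ 511.4 -187.6  166.6] [-0.88  0.09 -1.77]
```

View pics/ov2.png

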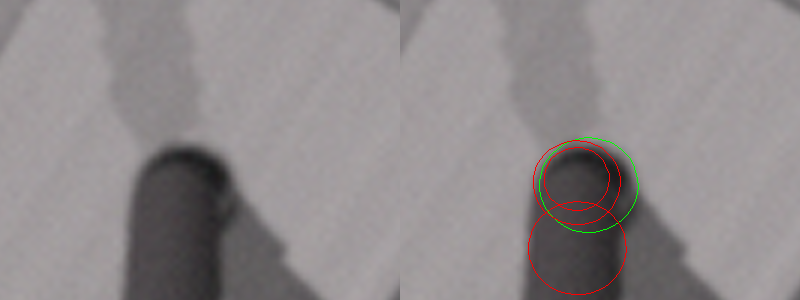

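>>> {"op": "apply_moves", "data": {
  "steps": [0.0007, -0.0006, -0.001, 0, 0, 0, 1, 0.0014, -0.0011, -0.002, 0, 0, 0, 1, 0.0014, -0.0011, -0.003, 0, 0, 0, 1, 0.0014, -0.0011, -0.004, 0, 0, 0, 1, 0.0014, -0.0011, -0.005, 0, 0, 0, 1]
}}

```text
t: 7.95
position: [512.6, -188.7, 161.3]
orientation: [-0.653, -0.271, 0.653, -0.271]
force: [-0.6, -0.3, -2.0]
opening: 19.5
```

Run:
```python
from h import *
s,p=wrist(); print(np.round(s["position"],1),s["force"].round(2))
big=cv2.resize(p["img"][150:250,270:370],(600,600),interpolation=2)
cv2.imwrite("pics/w6.png",big)
```

```text
[ 512.6 -188.7  161.3] [-0.55 -0.3  -1.96]
```

View pics/w6.png

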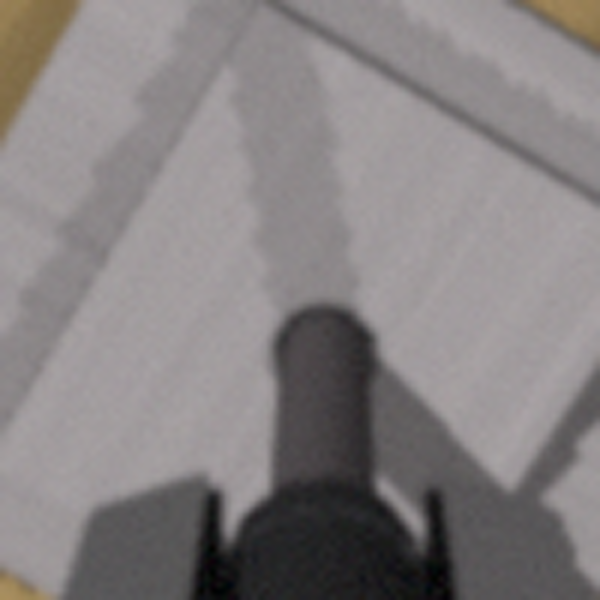

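The tip now stands symmetrically in front of the dark hole mouth, with an even dark arc around (325,310) in the crop. I'll feel downward at 10 mm/s.

>>> {"op": "apply_moves", "data": {
  "steps": [0, 0, -0.001, 0, 0, 0, 1, 0, 0, -0.002, 0, 0, 0, 1, 0, 0, -0.003, 0, 0, 0, 1, 0, 0, -0.004, 0, 0, 0, 1, 0, 0, -0.005, 0, 0, 0, 1]
}}

```text
t: 8.5
position: [512.7, -188.8, 156.4]
orientation: [-0.653, -0.271, 0.653, -0.271]
force: [-1.5, -0.7, 2.9]
opening: 19.6
```

>>> {"op": "apply_moves", "data": {
  "steps": [0, 0, -0.0005, 0, 0, 0, 1, 0, 0, -0.001, 0, 0, 0, 1, 0, 0, -0.0015, 0, 0, 0, 1, 0, 0, -0.002, 0, 0, 0, 1, 0, 0, -0.002, 0, 0, 0, 1]
}}

```text
t: 9.0
position: [512.6, -188.8, 154.4]
orientation: [-0.653, -0.271, 0.653, -0.271]
force: [-2.1, -2.8, -0.6]
opening: 19.3
```

>>> {"op": "apply_moves", "data": {
  "steps": [-0.0002, -0.0003, -0.001, 0, 0, 0, 1, -0.0003, -0.0005, -0.002, 0, 0, 0, 1, -0.0003, -0.0005, -0.003, 0, 0, 0, 1, -0.0003, -0.0005, -0.004, 0, 0, 0, 1, -0.0003, -0.0005, -0.005, 0, 0, 0, 1]
}}

```text
t: 9.5
position: [512.4, -189.2, 149.4]
orientation: [0.653, 0.271, -0.653, 0.271]
force: [-1.9, -1.2, -1.2]
opening: 19.6
```

>>> {"op": "apply_moves", "data": {
  "steps": [-0.0002, -0.0002, -0.001, 0, 0, 0, 1, -0.0003, -0.0003, -0.002, 0, 0, 0, 1, -0.0003, -0.0003, -0.003, 0, 0, 0, 1, -0.0003, -0.0003, -0.004, 0, 0, 0, 1, -0.0003, -0.0003, -0.005, 0, 0, 0, 1]
}}

```text
t: 10.0
position: [512.2, -189.4, 144.4]
orientation: [0.653, 0.271, -0.653, 0.271]
force: [-0.1, -1.0, -1.6]
opening: 19.2
```

>>> {"op": "apply_moves", "data": {
  "steps": [0, 0, -0.0008, 0, 0, 0, 1, 0, 0, -0.0016, 0, 0, 0, 1, 0, 0, -0.0024, 0, 0, 0, 1, 0, 0, -0.003, 0, 0, 0, 1, 0, 0, -0.003, 0, 0, 0, 1]
}}

```text
t: 10.5
position: [512.5, -189.6, 142.0]
orientation: [0.654, 0.271, -0.653, 0.271]
force: [-2.0, 0.5, 9.1]
opening: 19.5
```

>>> {"op": "apply_moves", "data": {
  "steps": [0, 0, -0.0008, 0, 0, 0, 1, 0, 0, -0.0016, 0, 0, 0, 1, 0, 0, -0.0024, 0, 0, 0, 1, 0, 0, -0.0032, 0, 0, 0, 1, 0, 0, -0.004, 0, 0, 0, 1]
}}

```text
t: 11.0
position: [512.6, -189.6, 138.1]
orientation: [0.654, 0.271, -0.653, 0.271]
force: [-3.2, 0.2, 11.7]
opening: 19.2
```

>>> {"op": "apply_moves", "data": {
  "steps": [0, 0, -0.0008, 0, 0, 0, 1, 0, 0, -0.0016, 0, 0, 0, 1, 0, 0, -0.0024, 0, 0, 0, 1, 0, 0, -0.0032, 0, 0, 0, 1, 0, 0, -0.004, 0, 0, 0, 1]
}}

```text
t: 11.5
position: [512.6, -189.7, 134.2]
orientation: [0.654, 0.271, -0.653, 0.271]
force: [-2.9, 0.8, 11.7]
opening: 19.4
```

>>> {"op": "apply_moves", "data": {
  "steps": [-0.0001, 0, -0.0009, 0, 0, 0, 1, -0.0003, 0, -0.0018, 0, 0, 0, 1, -0.0003, 0, -0.0027, 0, 0, 0, 1, -0.0003, 0, -0.0036, 0, 0, 0, 1, -0.0003, 0, -0.0045, 0, 0, 0, 1]
}}

```text
t: 12.0
position: [512.3, -189.6, 129.5]
orientation: [0.654, 0.271, -0.653, 0.271]
force: [-2.5, 1.2, 8.0]
opening: 19.2
```

>>> {"op": "apply_moves", "data": {
  "steps": [0, 0, -0.0009, 0, 0, 0, 1, 0, 0, -0.0018, 0, 0, 0, 1, 0, 0, -0.0027, 0, 0, 0, 1, 0, 0, -0.0036, 0, 0, 0, 1, 0, 0, -0.0045, 0, 0, 0, 1]
}}

```text
t: 12.5
position: [511.8, -189.4, 124.3]
orientation: [-0.653, -0.271, 0.653, -0.271]
force: [-0.2, 0.2, -2.0]
opening: 19.4
```

The force has dropped to the bare rod weight. I'll go 3 mm further to be sure, then look at the tray.

>>> {"op": "apply_moves", "data": {
  "steps": [0, 0, -0.0008, 0, 0, 0, 1, 0, 0, -0.0016, 0, 0, 0, 1, 0, 0, -0.0024, 0, 0, 0, 1, 0, 0, -0.0032, 0, 0, 0, 1, 0, 0, -0.0032, 0, 0, 0, 1]
}}

```text
t: 13.0
position: [511.7, -189.5, 121.2]
orientation: [-0.653, -0.271, 0.653, -0.271]
force: [-0.3, -0.2, -1.8]
opening: 19.4
```

Run:
```python
from h import *
p=ctrl.camera("scene"); c=p["img"][160:245,170:280]
cv2.imwrite("pics/s7.png",cv2.resize(c,(770,595),interpolation=2))
for r in ctrl.tip_of("plug_mid",p)[:3]: print(r["conf"],world(p,r["position"]).round(1))
```

View pics/s7.png

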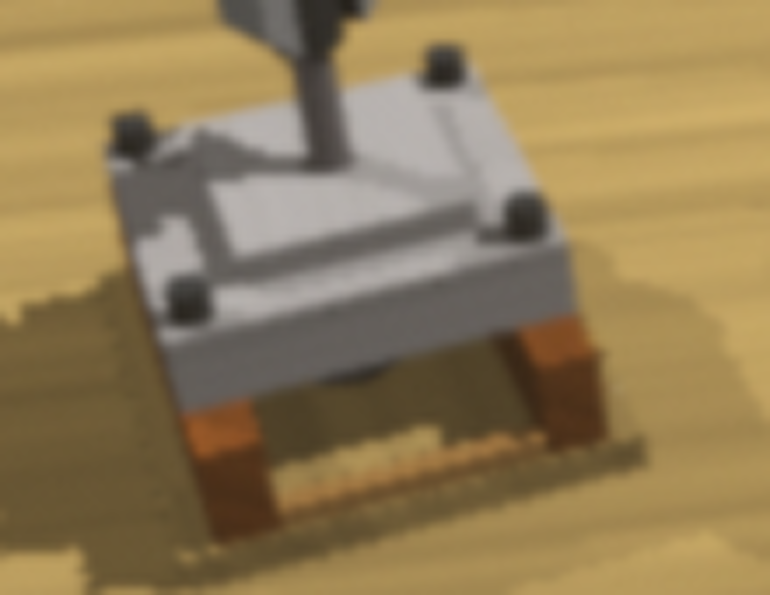

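Run:
```python
from h import *
p=dict(np.load("scene0.npz"));
for zb in (12,26):
    a=np.linspace(0,2*np.pi,60); q=np.array([proj(p,[511+18*np.cos(t),-192+18*np.sin(t),zb]) for t in a]); 
    q=(q-[170,160]+.5)*7; print(zb,"bottom rim lowest crop y",q[:,1].max().round(),"x",q[q[:,1].argmax(),0].round(),q[:,0].min().round(),q[:,0].max().round())
```

```text
12 bottom rim lowest crop y 391.0 x 347.0 300.0 424.0
26 bottom rim lowest crop y 352.0 x 340.0 292.0 417.0
```

The plug's dark lower rim shows at crop (358,380), where a plug lying on the tray would be (391 expected). A plug still hanging would be hidden behind the head (352). It has dropped, so I'll withdraw.

>>> {"op": "apply_moves", "data": {
  "steps": [0, 0, 0.004, 0, 0, 0, 1, 0, 0, 0.01, 0, 0, 0, 1, 0, 0, 0.017, 0, 0, 0, 1, 0, 0, 0.025, 0, 0, 0, 1, 0, 0, 0.034, 0, 0, 0, 1]
}}

```text
t: 13.6
position: [511.8, -189.5, 156.1]
orientation: [0.653, 0.271, -0.653, 0.271]
force: [-0.8, 0.3, -1.1]
opening: 19.2
```

>>> {"op": "apply_moves", "data": {
  "steps": [0, 0, 0.01, 0, 0, 0, 1, 0, 0, 0.021, 0, 0, 0, 1, 0, 0, 0.032, 0, 0, 0, 1, 0, 0, 0.042, 0, 0, 0, 1, 0, 0, 0.048, 0, 0, 0, 1]
}}

```text
t: 14.1
position: [512.1, -189.5, 204.4]
orientation: [0.654, 0.271, -0.653, 0.271]
force: [0.2, 0.5, -2.0]
opening: 19.6
```

Run:
```python
from h import *
s,p=wrist("w8"); print(np.round(s["position"],2),s["force"].round(2))
cv2.imwrite("pics/w8c.png",cv2.resize(p["img"][140:290,240:400],(640,600),interpolation=2))
```

```text
[ 512.1  -189.53  204.42] [ 0.22  0.51 -2.  ]
```

View pics/w8c.png

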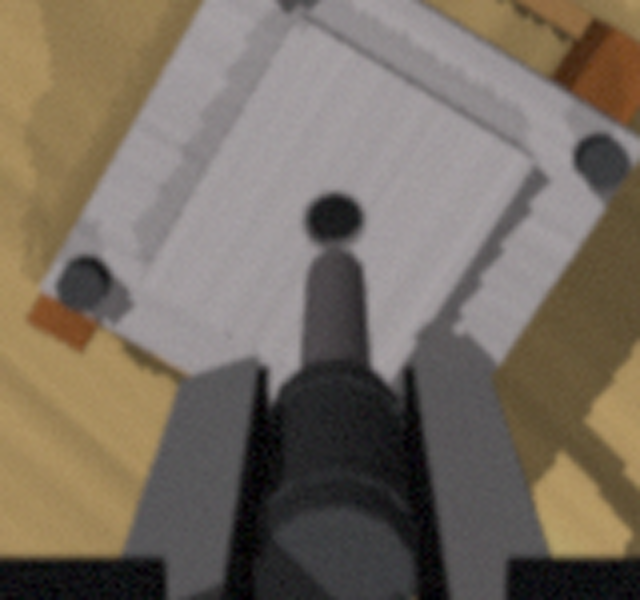

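>>> {"op": "apply_moves", "data": {
  "steps": [0.001, 0.02, 0, 0, 0, 0, 1, 0.002, 0.055, 0, 0, 0, 0, 1, 0.003, 0.095, 0, 0, 0, 0, 1, 0.004, 0.135, 0, 0, 0, 0, 1, 0.004, 0.175, 0, 0, 0, 0, 1]
}}

```text
t: 14.65
position: [515.5, -12.9, 203.2]
orientation: [-0.653, -0.271, 0.653, -0.271]
force: [0.8, -0.4, -1.6]
opening: 19.5
```

>>> {"op": "apply_moves", "data": {
  "steps": [0.0005, 0.04, 0, 0, 0, 0, 1, 0.001, 0.08, 0, 0, 0, 0, 1, 0.001, 0.112, 0, 0, 0, 0, 1, 0.001, 0.125, 0, 0, 0, 0, 1, 0.001, 0.131, 0, 0, 0, 0, 1]
}}

```text
t: 15.15
position: [516.6, 117.6, 203.0]
orientation: [-0.653, -0.271, 0.653, -0.271]
force: [0.1, -1.3, -2.7]
opening: 19.6
```

>>> {"op": "apply_moves", "data": {
  "steps": [0, 0, -0.02, 0, 0, 0, 1, 0, 0, -0.04, 0, 0, 0, 1, 0, 0, -0.055, 0, 0, 0, 1, 0, 0, -0.065, 0, 0, 0, 1, 0, 0, -0.065, 0, 0, 0, 1]
}}

```text
t: 15.65
position: [516.3, 115.3, 137.3]
orientation: [-0.653, -0.27, 0.654, -0.27]
force: [-0.7, 0.3, -1.7]
opening: 19.6
```

Run:
```python
from h import *
s,p=wrist(); print(np.round(s["position"],2),s["force"].round(2),s["orientation"].round(4))
cv2.imwrite("pics/w9c.png",cv2.resize(p["img"][140:290,240:400],(640,600),interpolation=2))
```

```text
[516.3  115.29 137.32] [-0.67  0.35 -1.67] [-0.6528 -0.2701  0.6541 -0.2704]
```

View pics/w9c.png

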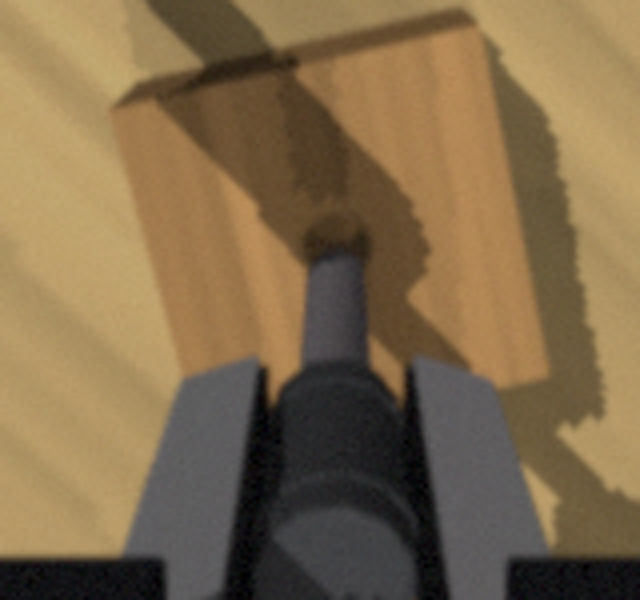

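>>> {"op": "apply_moves", "data": {
  "steps": [0.0005, 0.0006, -0.002, 0, 0, 0, 1, 0.0009, 0.0012, -0.004, 0, 0, 0, 1, 0.0009, 0.0012, -0.007, 0, 0, 0, 1, 0.0009, 0.0012, -0.009, 0, 0, 0, 1, 0.0009, 0.0012, -0.009, 0, 0, 0, 1]
}}

```text
t: 16.2
position: [517.5, 117.7, 129.0]
orientation: [-0.653, -0.271, 0.653, -0.271]
force: [-0.4, -0.1, -1.4]
opening: 19.3
```

Run:
```python
from h import *
s,p=wrist(); print(np.round(s["position"],2),s["force"].round(2),s["orientation"].round(4))
cv2.imwrite("pics/w10c.png",cv2.resize(p["img"][140:290,240:400],(640,600),interpolation=2))
print(ctrl.get_state()["position"])
```

```text
[517.55 117.71 129.04] [-0.37 -0.11 -1.41] [-0.6531 -0.2707  0.6533 -0.2707]
[517.60825913 117.73966073 129.18631012]
```

View pics/w10c.png

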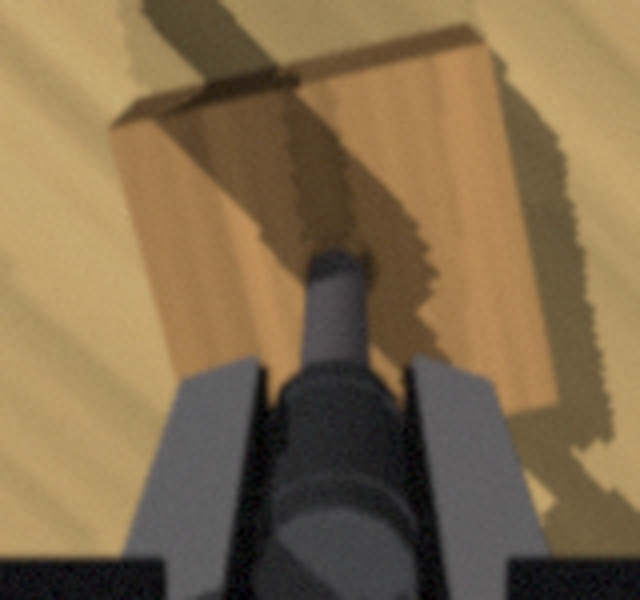

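>>> {"op": "apply_moves", "data": {
  "steps": [-0.0004, -0.0008, -0.001, 0, 0, 0, 1, -0.0004, -0.0008, -0.002, 0, 0, 0, 1, -0.0004, -0.0008, -0.003, 0, 0, 0, 1, -0.0004, -0.0008, -0.004, 0, 0, 0, 1, -0.0004, -0.0008, -0.0045, 0, 0, 0, 1]
}}

```text
t: 16.75
position: [517.3, 116.9, 124.6]
orientation: [-0.653, -0.271, 0.653, -0.271]
force: [0.7, 0.4, -1.2]
opening: 19.5
```

>>> {"op": "apply_moves", "data": {
  "steps": [0, 0, -0.001, 0, 0, 0, 1, 0, 0, -0.002, 0, 0, 0, 1, 0, 0, -0.003, 0, 0, 0, 1, 0, 0, -0.004, 0, 0, 0, 1, 0, 0, -0.0045, 0, 0, 0, 1]
}}

```text
t: 17.25
position: [517.2, 116.9, 120.1]
orientation: [-0.653, -0.271, 0.653, -0.271]
force: [-0.2, 0.4, -2.2]
opening: 19.7
```

The tip is 3 mm below the block's top with no contact force, so it is in the hole.

>>> {"op": "apply_moves", "data": {
  "steps": [0, 0, -0.0015, 0, 0, 0, 1, 0, 0, -0.003, 0, 0, 0, 1, 0, 0, -0.0045, 0, 0, 0, 1, 0, 0, -0.006, 0, 0, 0, 1, 0, 0, -0.0075, 0, 0, 0, 1]
}}

```text
t: 17.75
position: [517.3, 116.9, 112.6]
orientation: [-0.653, -0.271, 0.653, -0.271]
force: [0.6, -0.3, -2.1]
opening: 19.0
```

>>> {"op": "apply_moves", "data": {
  "steps": [0, 0, -0.002, 0, 0, 0, 1, 0, 0, -0.004, 0, 0, 0, 1, 0, 0, -0.006, 0, 0, 0, 1, 0, 0, -0.008, 0, 0, 0, 1, 0, 0, -0.01, 0, 0, 0, 1]
}}

```text
t: 18.25
position: [517.3, 116.9, 102.6]
orientation: [-0.653, -0.271, 0.653, -0.271]
force: [-0.0, 0.1, -2.2]
opening: 19.3
```

>>> {"op": "apply_moves", "data": {
  "steps": [0, 0, -0.0015, 0, 0, 0, 1, 0, 0, -0.003, 0, 0, 0, 1, 0, 0, -0.0045, 0, 0, 0, 1, 0, 0, -0.006, 0, 0, 0, 1, 0, 0, -0.0075, 0, 0, 0, 1]
}}

```text
t: 18.75
position: [517.3, 117.0, 95.2]
orientation: [0.653, 0.271, -0.653, 0.271]
force: [-0.9, -0.4, -1.7]
opening: 19.8
```

Lower the last few millimetres gently until the floor carries the rod.

>>> {"op": "apply_moves", "data": {
  "steps": [0, 0, -0.0006, 0, 0, 0, 1, 0, 0, -0.0012, 0, 0, 0, 1, 0, 0, -0.0018, 0, 0, 0, 1, 0, 0, -0.0023, 0, 0, 0, 1, 0, 0, -0.0023, 0, 0, 0, 1]
}}

```text
t: 19.25
position: [517.3, 117.0, 92.9]
orientation: [-0.653, -0.271, 0.653, -0.271]
force: [0.5, 1.5, -1.4]
opening: 19.8
```

>>> {"op": "apply_moves", "data": {
  "steps": [0, 0, -0.0003, 0, 0, 0, 1, 0, 0, -0.0006, 0, 0, 0, 1, 0, 0, -0.0008, 0, 0, 0, 1, 0, 0, -0.0008, 0, 0, 0, 1, 0, 0, -0.0008, 0, 0, 0, 1]
}}

```text
t: 19.75
position: [517.5, 117.0, 92.4]
orientation: [0.653, 0.271, -0.653, 0.271]
force: [-0.9, -0.9, 5.8]
opening: 19.4
```

>>> {"op": "apply_moves", "data": {
  "steps": [0, 0, 0.0003, 0, 0, 0, 0.5, 0, 0, 0.0003, 0, 0, 0, 0.3, 0, 0, 0.0003, 0, 0, 0, 0, 0, 0, 0.0003, 0, 0, 0, -0.3, 0, 0, 0.0003, 0, 0, 0, -0.6],
  "force": 10
}}

```text
t: 20.25
position: [517.3, 116.9, 92.4]
orientation: [-0.653, -0.271, 0.653, -0.271]
force: [0.3, 0.2, 0.7]
opening: 52.3
```

>>> {"op": "apply_moves", "data": {
  "steps": [0, 0, 0, 0, 0, 0, -0.6, 0, 0, 0, 0, 0, 0, -0.6, 0, 0, 0, 0, 0, 0, -0.6, 0, 0, 0, 0, 0, 0, -0.6, 0, 0, 0, 0, 0, 0, -0.6]
}}

```text
t: 20.75
position: [517.3, 116.9, 92.4]
orientation: [-0.653, -0.271, 0.653, -0.271]
force: [0.2, 0.2, -1.3]
opening: 75.5
```

Run:
```python
from h import *
s,p=wrist("w11"); print(np.round(s["position"],2),s["force"].round(2),s["opening"])
```

```text
[517.28 116.89  92.45] [ 0.19  0.19 -1.29] 75.46657452129871
```

View pics/w11.png

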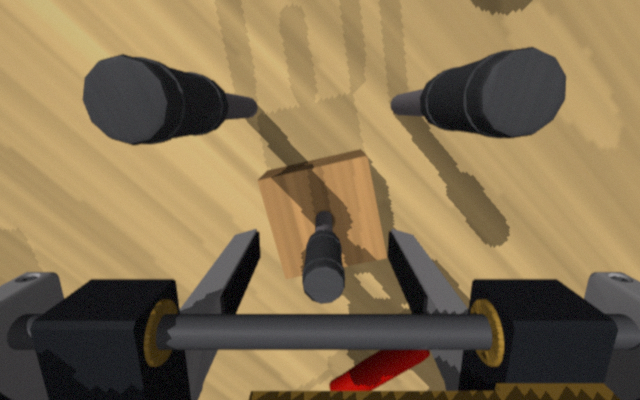

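The rod stands free in its block, top at (324,280), as at the start. I'll raise the hand clear.

>>> {"op": "apply_moves", "data": {
  "steps": [0, 0, 0.01, 0, 0, 0, -0.6, 0, 0, 0.03, 0, 0, 0, -0.6, 0, 0, 0.06, 0, 0, 0, -0.6, 0, 0, 0.095, 0, 0, 0, -0.6, 0, 0, 0.13, 0, 0, 0, -0.6]
}}

```text
t: 21.3
position: [517.1, 116.5, 224.4]
orientation: [0.653, 0.27, -0.653, 0.271]
force: [-0.2, 0.7, -0.6]
opening: 75.1
```

>>> {"op": "apply_moves", "data": {
  "steps": [-0.01, -0.02, 0.02, 0, 0, 0, -0.6, -0.02, -0.05, 0.04, 0, 0, 0, -0.6, -0.02, -0.09, 0.04, 0, 0, 0, -0.6, -0.02, -0.12, 0.04, 0, 0, 0, -0.6, -0.02, -0.13, 0.04, 0, 0, 0, -0.6]
}}

```text
t: 21.8
position: [497.0, -16.3, 263.5]
orientation: [0.654, 0.27, -0.653, 0.269]
force: [0.1, 0.2, 0.0]
opening: 75.4
```

Run:
```python
from h import *
s=ctrl.get_state(); print(np.round(s["position"],1),s["force"].round(2),s["t"])
p=ctrl.camera("scene"); cv2.imwrite("pics/sf.png",p["img"])
a=cv2.resize(p["img"][130:245,170:280],(400,418),interpolation=2);b=cv2.resize(p["img"][130:245,320:430],(400,418),interpolation=2)
cv2.imwrite("pics/sfc.png",np.hstack([a,b]))
P=cloud(p)
for c in [(517,116),(618,132),(531,214)]:
    m=(np.hypot(P[...,0]-c[0],P[...,1]-c[1])<25)&(P[...,2]>60)&(P[...,2]<180); Q=P[m]; t=Q[Q[:,2]>Q[:,2].max()-6]; print(c,t.mean(0).round(1),Q.mean(0).round(1))
for n in ["plug_mid","drum_mid","jar_mid","screwdriver_grip"]:
    for r in ctrl.tip_of(n,p)[:2]: print(n,round(r["conf"],2),world(p,r["position"]).round(1))
```

```text
[497.  -16.3 263.5] [0.05 0.21 0.01] 21.8
(517, 116) [519.  115.2 137.2] [522.  114.1 107.9]
(618, 132) [620.4 130.4 169.3] [624.7 128.7 128.6]
(531, 214) [533.9 213.1 169.2] [537.9 211.7 128.2]
drum_mid 0.93 [737.9 190.1  29.8]
jar_mid 0.7 [ 760.1 -170.4   42.8]
screwdriver_grip 0.84 [431.1 -30.7  15.7]
```

View pics/sfc.png

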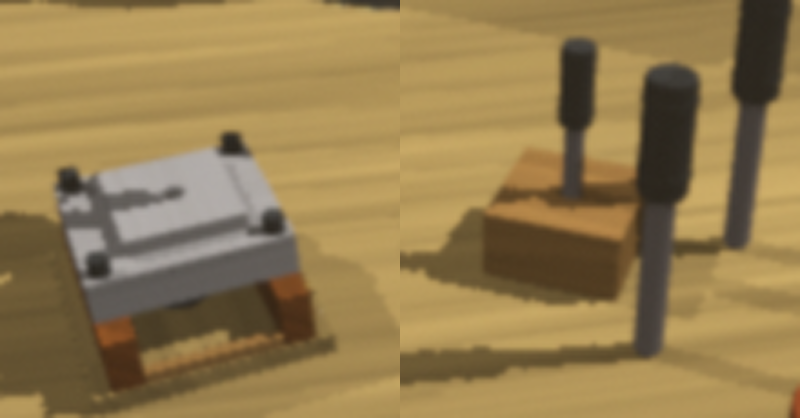

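View pics/sf.png

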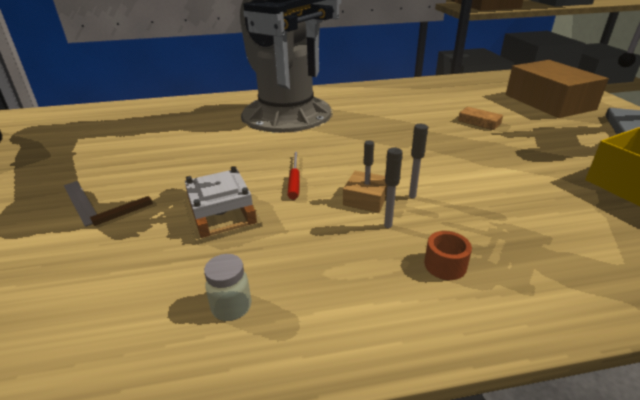

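The short rod stands in its block at (368,165) with its top at 137 mm. The plug's dark rim shows under the head at about (222,212), and the bystanders are where they were. I'll hand in the job.

```bash
python3 -c "
from cell import ctrl
print(ctrl.close_job())"
```

```text
the job is handed in; nothing more can be done
None
```

The plug is out of the head and in the tray, and the drift rod is back in its block. I handed the job in after about 22 s of the 72 s allowed.

- **Choice of rod:** Of the three look-alikes I took the shortest, the one standing in the block.
- **Finding the hole:** I lined the rod up with the cover hole in the wrist camera and felt it in, with about 5 N of contact at the mouth. The hole lies about 2–3 mm off the stand's axis.
- **Pushing the plug:** It slid at about 13–14 N and came free when the rod tip was about 43–44 mm above the bench. The force then fell to the rod's own weight.
- **Returning the rod:** I lowered it into the block until the floor carried it (about 7 N), let go and moved the arm away.

**Last checks:**
- The rod stands upright with its top at 137 mm, as at the start.
- The tall rods, drum, jar and screwdriver are unmoved within measuring error.
- The hand reads no force.

**Disagreements:**
- The trained network did not report the plug after it dropped. I rely on the fall in force and on the plug's rim showing in the scene picture, at about the height expected for a plug on the tray floor.
- The top and wrist cameras disagreed by about 2 mm on the hole position. I settled it by a close look and by touch.

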